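# Spot the peg-hole centres with the spring punch

### The arm

A 6-joint arm with a two-finger parallel gripper is mounted at the origin on a cart in front of the work surface, level with it; the furniture and walls round the work are solid. World frame = base frame: x ahead of the robot, y to its left, z up, the work surface at z = 0. Lengths are in m, angles in rad, forces in N, time in s.
With the tool pointing down it reaches from about 0.35 to 0.775 m from the base axis. Payload 5.5 kg.
Tool frame: the origin (TCP) lies at the very end of the fingers, on their centre line; the grasp point (between the pads) lies behind it (env.hold_point_z is the z of the grasp point in the tool frame, in m); z points along the fingers, y is the line along which they close (so a half turn about z gives the same grasp; the last joint's range is limited). The gripper opens to 85 mm and grips with 20 to 120 N. Pads are 22 mm wide; open, the fingers measure 114 mm over their backs; the gripper's body (76 mm by 85 mm) begins 54 mm behind the grasp point. The pads swing forward as they close: fully open they stand 13 mm farther back than shut.
Start: joints at [0.987, 0.313, 0.046, 1.304, 0, 1.431], TCP at [0.247, 0.519, 0.231] pointing down, gripper open.
Joint ranges: [-2.76, 2.76], [-0.86, 1.69], [-1.03, 1.26], [-2.2, 2.34], [-1.47, 1.5], [-3.14, 3.14]. Speed limits (rad/s): [2.57, 2.57, 3.14, 3.14, 3.14, 3.14].

### API

Orientations are given as a unit quaternion [w, x, y, z].
In Python, from workcell import env gives the robot as it stands.
- The arm moves only by the tool arm_command, never from a script. Its argument "rows" is a list of rows, each an object with "delta_pos": the shift along the tool's x, y, z scaled (see below), a list of three; "rot": the turn, a rotation vector about the tool's x, y, z scaled (see below), a list of three; "fingers": the closure, from 0 (fully open) to 1 (shut). A call has 1 to 20 rows; each row shifts and turns the commanded pose from where the row before left it, along the tool's axes as they then stand; what a row does not reach is not made up. The controller multiplies each number of a shift by 0.02 m and each number of a turn by 360 degrees. A row lasts 1/10 s, in which the tool goes at most 50 mm and 8.59 degrees, less where a joint would pass 70% of its speed; a pose out of reach is approached as far as the arm can. A call with a number of a shift or a turn outside -1 to 1 is refused whole. A call with a gripper value outside its range is refused whole. The fingers move at their own pace and stop on an object; "squeeze" is the grip in N (left out, the last holds). Time passes only in rows, so rows that do not move let the fingers close. It gives the time, the measured TCP pose, the force and the opening at its end, in the units of the state.
- env.get_state(): the state, without advancing time (a new reading comes with each control period).
- env.read_camera(name): name is "scene" or "top"; returns (picture, depth): 384x512x3 uint8, blue, green, red; 384x512 float32, m along the optical axis (not along the pixel's ray), 0 where there is no reading.
- env.get_calibration(name): a dict with "mtx" (3x3 intrinsics, pixels), "distortion" ([k1, k2, p1, p2, k3] as OpenCV has them; the pictures are not rectified), "R" (3x3) and "t" (3): a world point X has camera coordinates R X + t. Camera axes: x right, y down, z forward; pixel columns grow to the right and rows downward; lengths in m; the calibration is good to about 2 mm. A picture is of the moment at which its call begins. get_calibration takes no time and is no camera call.
- env.hand_in(): hands the job in, once; it reports no verdict.
The state is a dict: "clock": time; "joint_pos": joint angles; "qvel": joint speeds; "tau": joint torques, N m; "tcp_pos": TCP position; "orientation": TCP orientation; "wrist_force": force on the tool from outside, world axes, zero at the start; "ft_torque": the same for the moment, N m; "finger_gap": finger opening in m.
Only numpy, scipy, OpenCV 4.12 (cv2) and the standard library are available. Lean on these libraries where they do the work, as an engineer would, in place of code of your own. Each camera call takes 0.05 s, during which the arm holds its last target. There are 200 camera calls.

### The job

This strip is to become another peg block: its first hole is drilled, the other three are only marked with ringed pencil crosses. Take the automatic centre punch from the tool block and, holding it upright, press its point down on each cross until its spring is more than half compressed, starting beside the drilled hole and working away from it, and press on the wood nowhere else. Then put the punch back in its hole in the tool block, fully down, and leave the bradawl and the sanding block as they are.

Things in the scene. Friction and masses are not known exactly. Their poses are not given: they have to be found in the camera images.
- punch: automatic (spring) centre punch, plain steel, 138 mm long, 0.15 kg, tip down in a tool-block hole. Origin at the relaxed tip, z along the tool to its cap. From the tip: plunger dia 5.6 mm to 20 mm, nose tapering out to dia 11 mm up to 50 mm, collar dia 22 mm from 50 to 58 mm, knurled barrel dia 17 mm from 58 to 124 mm (grip here), dark cap dia 19 mm to 138 mm
- punch_tip (a point): the point of the punch's plunger; it moves with the plunger
- plunger (a joint): how far the plunger is pushed into the punch, m: 0 relaxed, 0.008 fully in; springy, begins to move at about 4 N, half in at 7 N, fully in at 10 N
- punch_collar (a point): centre of the underside of the punch's collar, on its axis, 50 mm above the relaxed tip; it lies at the mouth of the hole when the punch stands fully in the tool block
- bradawl: bradawl with a pale bulb-shaped wooden handle (dia 31 mm at the widest), shorter than the punch, standing in the other hole of the tool block; to be left alone. Origin 50 mm below the underside of its handle, z up; its handle's top is 106 mm above the origin
- tool_block: fixed wooden tool block 160 x 56 x 58 mm, long side along its x. Origin at the centre of its underside. Three thin spare bits stand 12 to 17 mm proud near its middle
- hole_a (a point): centre of the mouth of one tool hole (dia 13.5 mm, slightly chamfered, right through the block), on top of the tool block at its x = -42 mm
- hole_b (a point): the same for the other tool hole, at x = +42 mm
- clamp_board: fixed plywood board 112 x 262 x 15 mm with a wooden fence and two small wooden cam clamps that hold the strip; all lower than the strip's top. Origin under the strip's middle line, at the underside; y along the board's long side
- strip: pale wooden strip 46 x 250 x 24 mm clamped on the board, long side along its y, origin at the centre of its underside; its top is 39 mm above the work surface. A drilled 9 mm hole lies near its +y end, then three pencilled crosses, each with a ring of 6 mm radius, 60 mm apart along its middle line
- peg_hole (a point): centre of the drilled hole, on the strip's top
- mark_1 (a point): centre of the cross next to the drilled hole (60 mm from it), on the strip's top
- mark_2 (a point): centre of the middle cross (120 mm from the drilled hole)
- mark_3 (a point): centre of the cross farthest from the drilled hole (180 mm)
- sanding_block: wooden sanding block 40 x 85 x 31 mm lying on the table; bystander
- cap_press: fixed green hand press with a lever, an obstacle left of the strip: base about 105 mm wide and 175 mm long, 310 mm tall, its lever's red ball reaches about 360 mm above the work surface; origin at the underside of its base. Pass over or in front of it
- banding_wheel: fixed turntable between the strip and the tool block, an obstacle: grey disc of about 180 mm diameter with a thin upright wire at its centre that reaches about 160 mm above the work surface; origin at the centre of its underside
Things that resemble listed ones, but are neither listed nor needed, are in the scene too. Several things have the shape of the punch; the one meant has the colours described above.

How it is judged:
By the outcome, as a careful person would: the job done as asked, in the order asked, and still so for the second after the job is handed in, with the robot touching nothing.
It also fails if it takes over 61 s, if anything falls off the work surface, if the arm or the gripper's body presses on something with over 40 N, if the wrist force passes 120 N, or if a joint passes its speed limit or range.

## Working session

There is one attempt and no reset: what is moved stays moved. The work goes in short steps, Python scripts to look and compute and a tool call to move; the robot and the scene stay as the last step left them, time stands still between calls to the robot, and variables do not carry over. Pictures are saved under pics/ and viewed, on a budget of 10 in all, crops included, one or two more only if the job needs it, and the job is handed in when it is done.

Besides the shell and the picture viewer there is one more tool, called after "Emit:" by a JSON object that holds its "method" and its "body", one argument or row to a line. arm_command: Moves the arm, as the interface text tells. Shifts and turns lie within -1 to 1; 1 stands for 0.02 m of shift or 360 degrees of turn. Its arguments: {"type":"object","properties":{"rows":{"type":"array","items":{"type":"object","properties":{"delta_pos":{"type":"array","items":{"type":"number","minimum":-1,"maximum":1}},"rot":{"type":"array","items":{"type":"number","minimum":-1,"maximum":1}},"fingers":{"type":"number"}}}},"squeeze":{"type":"number"}},"required":["rows"]}

```bash
mkdir -p pics; ls; cat > h.py <<'E'
import numpy as np, cv2
from workcell import env
def grab(n):
    im,d=env.read_camera(n); np.savez(f'pics/{n}.npz',im=im,d=d); return im,d
def load(n):
    z=np.load(f'pics/{n}.npz'); return z['im'],z['d']
def ray(n,uv):
    c=env.get_calibration(n); R=np.array(c['R']);t=np.array(c['t'])
    p=cv2.undistortPoints(np.array([[uv]],float),np.array(c['mtx']),np.array(c['distortion'])).ravel()
    return -R.T@t, R.T@np.array([p[0],p[1],1.])
def on_z(n,uv,z):
    o,d=ray(n,uv); return o+d*(z-o[2])/d[2]
def pt(n,uv,depth):
    o,d=ray(n,uv); return o+d*depth
def proj(n,X):
    c=env.get_calibration(n)
    return cv2.projectPoints(np.array([X],float),cv2.Rodrigues(np.array(c['R']))[0],np.array(c['t'],float),np.array(c['mtx']),np.array(c['distortion']))[0].ravel()
E
python3 - <<'E'
from h import *
for n in('scene','top'):
    im,d=grab(n); cv2.imwrite(f'pics/{n}0.png',cv2.resize(im,(800,600),interpolation=cv2.INTER_CUBIC))
    print(n,ray(n,(256,192)),env.get_calibration(n)['mtx'])
print(env.get_state(),env.hold_point_z)
E
```

```text
pics
scene (array([-0.00996881, -0.22002588,  0.81390903]), array([ 0.5020535 ,  0.36232602, -0.78561316])) [[429.23292793   0.         248.17785221]
 [  0.         429.23292793 186.02412254]
 [  0.           0.           1.        ]]
top (array([0.27671139, 0.16852909, 0.99785928]), array([ 0.20964976, -0.0142888 , -0.97776554])) [[362.68734413   0.         256.4200137 ]
 [  0.         362.68734413 196.8835315 ]
 [  0.           0.           1.        ]]
{'clock': 0.1, 'joint_pos': array([ 9.87402141e-01,  3.13973968e-01,  4.50990777e-02,  1.30361091e+00,
       -2.01923625e-05,  1.43119317e+00]), 'qvel': array([ 0.00080898, -0.00233941,  0.00243145, -0.00162766, -0.00077649,
        0.00149427]), 'tau': array([ 3.80936239e-03, -4.81724918e+01,  2.99244010e+01,  1.27417658e-02,
       -8.73252702e-05, -4.32855799e-06]), 'tcp_pos': array([0.24664696, 0.51890678, 0.23047301]), 'orientation': array([-2.89320441e-04,  2.20078969e-01,  9.75481693e-01, -7.93711930e-04]), 'wrist_force': array([-0.29027251,  0.08670644,  0.24727043]), 'ft_torque': array([-0.01224416, -0.04796463, -0.03313245]), 'finger_gap': 0.08538293548413367} -0.0187
```

View pics/scene0.png

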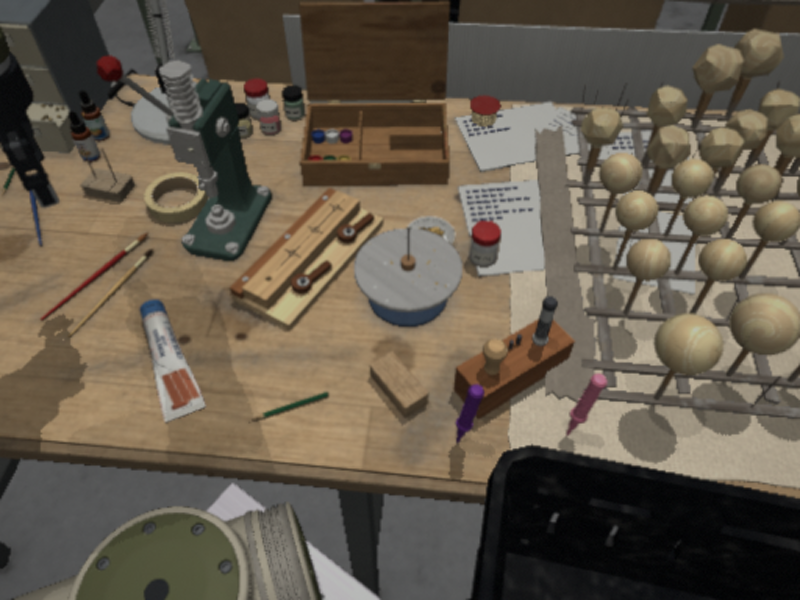

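View pics/top0.png

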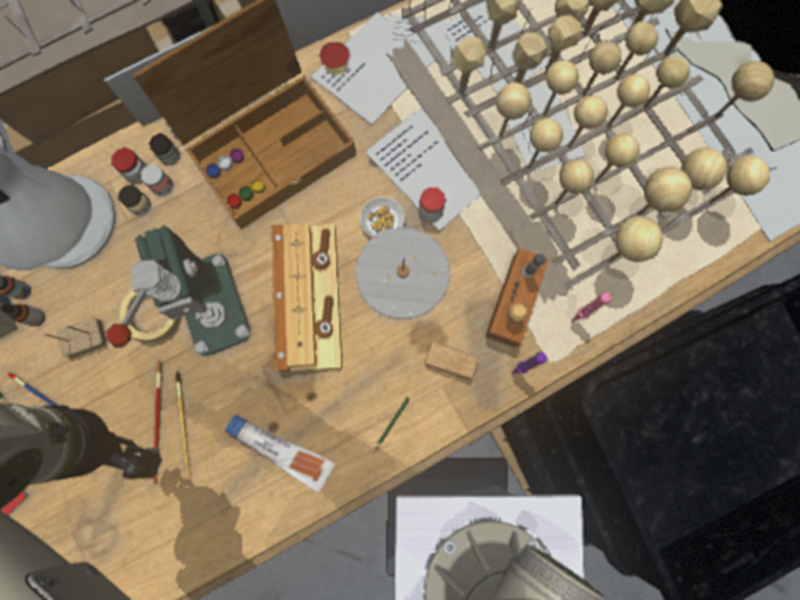

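The scene view (800 px scale) shows four candidates: the plain steel punch in the tool block at (547,318), the purple look-alike at (469,412), the pink one at (588,400), and the bradawl at (495,352). I choose the steel one. In the top view the punch is at (535,262), the strip's crosses are at about (297,243/275/310), and the drilled hole may be at (300,344). I'll check all of this in a close crop.

```bash
python3 - <<'E'
from h import *
s,_=load('scene');t,td=load('top')
a=cv2.resize(s[180:280,280:400],(400,333),interpolation=cv2.INTER_CUBIC)   # x3.33
b=cv2.resize(s[115:210,145:250],(400,362),interpolation=cv2.INTER_CUBIC)[:267]
c=cv2.resize(t[140:240,165:225],(360,600),interpolation=cv2.INTER_CUBIC)  #x6
o=np.zeros((600,760,3),np.uint8);o[:333,:400]=a;o[333:,:400]=b;o[:,400:]=c
cv2.imwrite('pics/crop1.png',o)
# coarse positions
for n,uv,z in [('cross top',(190,155.5),.039),('c2',(190,176),.039),('c3',(190,198),.039),('hole',(192,220),.039),('punchcap',(344,166),.146),('brad',(331,200),.114)]:
    print(n,on_z('top',uv,z).round(4), td[int(uv[1]),int(uv[0])], pt('top',uv,td[int(uv[1]),int(uv[0])]).round(4))
E
```

```text
cross top [0.5832 0.3377 0.039 ] 1.0018214 [0.5845 0.3384 0.035 ]
c2 [0.5248 0.3349 0.039 ] 0.98599255 [0.5247 0.3349 0.0392]
c3 [0.4636 0.3321 0.039 ] 0.9742486 [0.4636 0.3322 0.039 ]
hole [0.404  0.3242 0.039 ] 0.98296493 [0.4067 0.3275 0.0188]
punchcap [ 0.5275 -0.06    0.146 ] 0.885879 [ 0.5269 -0.0594  0.148 ]
brad [ 0.4481 -0.032   0.114 ] 0.90368605 [ 0.4482 -0.0321  0.1137]
```

View pics/crop1.png

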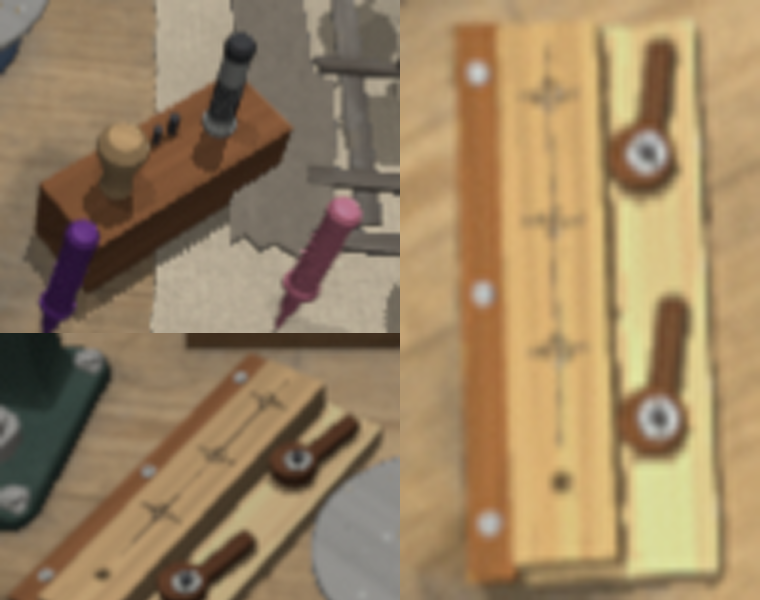

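```bash
cat >> h.py <<'E'
def cloud(n):
    im,d=load(n); c=env.get_calibration(n); v,u=np.mgrid[:384,:512]
    p=cv2.undistortPoints(np.dstack([u,v]).reshape(-1,1,2).astype(float),np.array(c['mtx']),np.array(c['distortion'])).reshape(384,512,2)
    P=np.dstack([p,np.ones((384,512))])*d[...,None]; X=(P-np.array(c['t']))@np.array(c['R']); X[d==0]=np.nan
    return X
def darkc(n,uv,r,k):
    im,_=load(n); g=im.astype(float).mean(2); u,v=map(int,np.round(uv)); w=g[v-r:v+r+1,u-r:u+r+1]
    b=np.clip(np.median(w)-k-w,0,None); V,U=np.mgrid[v-r:v+r+1,u-r:u+r+1]
    return np.array([(U*b).sum(),(V*b).sum()])/b.sum()
E
python3 - <<'E'
from h import *
guess={'top':[(191.7,220.3),(191.3,198.5),(190.5,177),(189.7,156)],'scene':[(145+100/3.81,115+(575-333)/3.81),(145+160/3.81,115+(512-333)/3.81),(145+215/3.81,115+(455-333)/3.81),(145+267/3.81,115+(401-333)/3.81)]}
for n in guess:
    print(n)
    P=[]
    for g in guess[n]:
        c=darkc(n,g,4,8); c=darkc(n,c,4,8); P.append(on_z(n,c,.039)); print(np.round(g,1),c.round(2),P[-1].round(4))
    P=np.array(P);print('spacing',np.linalg.norm(np.diff(P,axis=0),axis=1).round(4))
# punch: cap
for n,b in {'top':(325,150,360,190),'scene':(330,180,370,225)}.items():
    X=cloud(n); x0,y0,x1,y1=b; Q=X[y0:y1,x0:x1].reshape(-1,3); 
    for lo,hi in((.07,.12),(.12,.136),(.14,.155)):
        q=Q[(Q[:,2]>lo)&(Q[:,2]<hi)]; print(n,lo,len(q),q.mean(0).round(4),q.min(0).round(3),q.max(0).round(3))
X=np.vstack([cloud('top').reshape(-1,3),cloud('scene').reshape(-1,3)]); X=X[~np.isnan(X[:,0])]
print('height map, rows x .2-.75 ; cols y .65..-.25')
print('      ',*['%4d'%(y*100) for y in np.arange(.65,-.26,-.05)])
for x in np.arange(.2,.76,.05):
    r=[]
    for y in np.arange(.65,-.26,-.05):
        m=(abs(X[:,0]-x)<.025)&(abs(X[:,1]-y)<.025); r.append('%4d'%(X[m,2].max()*1000) if m.any() else '   .')
    print('%.2f  '%x,*r)
E
```

```text
top
[191.7 220.3] [191.34 219.9 ] [0.4043 0.326  0.039 ]
[191.3 198.5] [190.59 197.5 ] [0.465  0.3306 0.039 ]
[190.5 177. ] [189.78 176.42] [0.5236 0.3355 0.039 ]
[189.7 156. ] [189.09 155.01] [0.5846 0.3403 0.039 ]
spacing [0.0609 0.0588 0.0612]
scene
[171.2 178.5] [171.38 177.86] [0.4027 0.3246 0.039 ]
[187. 162.] [186.33 161.36] [0.463  0.3311 0.039 ]
[201.4 147. ] [201.46 146.46] [0.5233 0.3339 0.039 ]
[215.1 132.8] [214.82 132.8 ] [0.581  0.3377 0.039 ]
spacing [0.0606 0.0604 0.0578]
top 0.07 53 [ 0.5203 -0.0553  0.0887] [ 0.486 -0.068  0.07 ] [ 0.536 -0.035  0.119]
top 0.12 9 [ 0.5241 -0.0607  0.127 ] [ 0.521 -0.066  0.12 ] [ 0.53  -0.057  0.135]
top 0.14 44 [ 0.5287 -0.0624  0.1445] [ 0.521 -0.071  0.14 ] [ 0.54  -0.053  0.149]
scene 0.07 136 [ 0.5223 -0.0654  0.0944] [ 0.503 -0.074  0.07 ] [ 0.532 -0.042  0.12 ]
scene 0.12 44 [ 0.5234 -0.0663  0.1287] [ 0.52  -0.074  0.121] [ 0.531 -0.056  0.136]
scene 0.14 48 [ 0.5281 -0.0655  0.1428] [ 0.522 -0.073  0.14 ] [ 0.537 -0.058  0.146]
height map, rows x .2-.75 ; cols y .65..-.25
         65   60   54   49   44   39   34   29   24
[... 574 characters left out ...]
458  464  425  312   29   44   42   33   76   76   75    6  110  118    7  142  138    7
0.50     28   27  525  431  239   35   44   44   76   77  150   78   72   62  147   62  140    9    8
0.55      5    .  523  402   24   34   43   44   75   77  151   76   72    8  148   64   21  183  181
0.60      5    6    4    4   57   36   43   44   17   75   77   75    5    7   21   22   21  181  181
0.65     66   61    5   58   59   58   48   16   23   23   22   70   15   18   20  161  165   13  172
0.70     68   62   54   58   24   55   59   57    4   21   18   67    9   16  160  164  164  174  170
0.75     69   61  130   59   45   46   10   58   58   11   11    9   16   17  171  173  164  171  166
```

The crop confirms the steel punch with the dark cap at (0.529,-0.063). The drilled hole is at the robot end (0.404,0.325), so mark_1 is (0.464,0.331), mark_2 (0.5235,0.335) and mark_3 (0.583,0.339). Spacing is close to 60 mm in both views. Next I'll turn the tool to the world axes and pass in front of the press.

Emit:
{"method": "arm_command", "body": {
  "rows": [
    {"delta_pos": [0, 0, 0], "rot": [0, 0, -0.0177], "fingers": 0},
    {"delta_pos": [0, 0, 0], "rot": [0, 0, -0.0177], "fingers": 0},
    {"delta_pos": [0, 0, 0], "rot": [0, 0, -0.0177], "fingers": 0},
    {"delta_pos": [0, 0, 0], "rot": [0, 0, -0.0177], "fingers": 0},
    {"delta_pos": [0.47, -1, 0], "rot": [0, 0, 0], "fingers": 0},
    {"delta_pos": [0.47, -1, 0], "rot": [0, 0, 0], "fingers": 0},
    {"delta_pos": [0.47, -1, 0], "rot": [0, 0, 0], "fingers": 0},
    {"delta_pos": [0.47, -1, 0], "rot": [0, 0, 0], "fingers": 0},
    {"delta_pos": [0.47, -1, 0], "rot": [0, 0, 0], "fingers": 0},
    {"delta_pos": [-0.7, -1, 0], "rot": [0, 0, 0], "fingers": 0},
    {"delta_pos": [-0.7, -1, 0], "rot": [0, 0, 0], "fingers": 0},
    {"delta_pos": [-0.7, -1, 0], "rot": [0, 0, 0], "fingers": 0},
    {"delta_pos": [-0.7, -1, 0], "rot": [0, 0, 0], "fingers": 0},
    {"delta_pos": [-0.7, -1, 0], "rot": [0, 0, 0], "fingers": 0},
    {"delta_pos": [-0.7, -1, 0], "rot": [0, 0, 0], "fingers": 0},
    {"delta_pos": [-0.7, -1, 0], "rot": [0, 0, 0], "fingers": 0},
    {"delta_pos": [-0.7, -1, 0], "rot": [0, 0, 0], "fingers": 0},
    {"delta_pos": [-0.7, -1, 0], "rot": [0, 0, 0], "fingers": 0},
    {"delta_pos": [-0.7, -1, 0], "rot": [0, 0, 0], "fingers": 0}
  ]
}}

```text
clock: 2.0
tcp_pos: [0.3404, 0.2185, 0.231]
orientation: [-0.0, -0.001, 1.0, -0.0]
wrist_force: [-0.0, -0.3, -0.1]
finger_gap: 0.0853
```

Emit:
{"method": "arm_command", "body": {
  "rows": [
    {"delta_pos": [-0.63, -0.94, 0]},
    {"delta_pos": [-0.63, -0.94, 0]},
    {"delta_pos": [-0.63, -0.94, 0]},
    {"delta_pos": [-0.63, -0.94, 0]},
    {"delta_pos": [-0.63, -0.94, 0]},
    {"delta_pos": [-0.63, -0.94, 0]},
    {"delta_pos": [-0.63, -0.94, 0]},
    {"delta_pos": [-0.63, -0.94, 0]},
    {"delta_pos": [-0.63, -0.94, 0]},
    {"delta_pos": [-0.63, -0.94, 0]},
    {"delta_pos": [-0.63, -0.94, 0]},
    {"delta_pos": [-0.63, -0.94, 0]},
    {"delta_pos": [-0.63, -0.94, 0]},
    {"delta_pos": [-0.63, -0.94, 0]},
    {"delta_pos": [-0.63, -0.94, 0]},
    {"delta_pos": [0, 0, 0.8]},
    {"delta_pos": [0, 0, 0.8]},
    {"delta_pos": [0, 0, 0.8]},
    {"delta_pos": [0, 0, 0.8]},
    {"delta_pos": [0, 0, 0.8]}
  ]
}}

```text
schema error: expected keys delta_pos, rot, fingers
```

```bash
python3 - <<'E'
from h import *
s,_=grab('scene');t,_=grab('top')
o=np.hstack([cv2.resize(s[140:290,270:420],(400,400),interpolation=3),cv2.resize(t[110:240,275:405],(400,400),interpolation=3)])
cv2.imwrite('pics/g1.png',o); print(env.get_state()['tcp_pos'])
E
```

```text
[0.34128069 0.21777625 0.23097794]
```

View pics/g1.png

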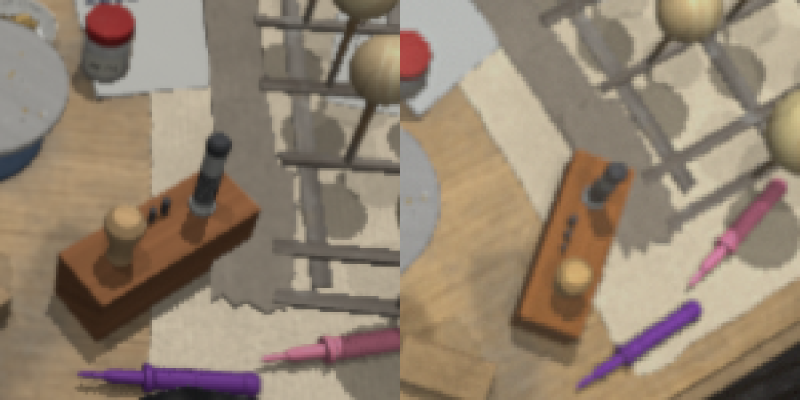

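The move was refused because every row needs all three keys. The picture shows the steel punch still upright in the block, at (215,145) in the left panel. The purple and pink look-alikes are now lying on the table, clear of my approach.

Emit:
{"method": "arm_command", "body": {
  "rows": [
    {"delta_pos": [-0.63, -0.94, 0], "rot": [0, 0, 0], "fingers": 0},
    {"delta_pos": [-0.63, -0.94, 0], "rot": [0, 0, 0], "fingers": 0},
    {"delta_pos": [-0.63, -0.94, 0], "rot": [0, 0, 0], "fingers": 0},
    {"delta_pos": [-0.63, -0.94, 0], "rot": [0, 0, 0], "fingers": 0},
    {"delta_pos": [-0.63, -0.94, 0], "rot": [0, 0, 0], "fingers": 0},
    {"delta_pos": [-0.63, -0.94, 0], "rot": [0, 0, 0], "fingers": 0},
    {"delta_pos": [-0.63, -0.94, 0], "rot": [0, 0, 0], "fingers": 0},
    {"delta_pos": [-0.63, -0.94, 0], "rot": [0, 0, 0], "fingers": 0},
    {"delta_pos": [-0.63, -0.94, 0], "rot": [0, 0, 0], "fingers": 0},
    {"delta_pos": [-0.63, -0.94, 0], "rot": [0, 0, 0], "fingers": 0},
    {"delta_pos": [-0.63, -0.94, 0], "rot": [0, 0, 0], "fingers": 0},
    {"delta_pos": [-0.63, -0.94, 0], "rot": [0, 0, 0], "fingers": 0},
    {"delta_pos": [-0.63, -0.94, 0], "rot": [0, 0, 0], "fingers": 0},
    {"delta_pos": [-0.63, -0.94, 0], "rot": [0, 0, 0], "fingers": 0},
    {"delta_pos": [-0.63, -0.94, 0], "rot": [0, 0, 0], "fingers": 0},
    {"delta_pos": [0, 0, 0.8], "rot": [0, 0, 0], "fingers": 0},
    {"delta_pos": [0, 0, 0.8], "rot": [0, 0, 0], "fingers": 0},
    {"delta_pos": [0, 0, 0.8], "rot": [0, 0, 0], "fingers": 0},
    {"delta_pos": [0, 0, 0.8], "rot": [0, 0, 0], "fingers": 0}
  ]
}}

```text
clock: 4.0
tcp_pos: [0.5293, -0.0615, 0.1663]
orientation: [-0.0, -0.001, 1.0, 0.0]
wrist_force: [-0.7, 0.4, -0.2]
finger_gap: 0.0851
```

```bash
python3 - <<'E'
from h import *
s,_=grab('scene');t,_=grab('top')
o=np.hstack([cv2.resize(s[140:290,270:420],(400,400),interpolation=3),cv2.resize(t[110:240,275:405],(400,400),interpolation=3)])
cv2.imwrite('pics/g2.png',o); print(env.get_state()['tcp_pos'])
E
```

```text
[ 0.52772258 -0.06113175  0.16479354]
```

View pics/g2.png

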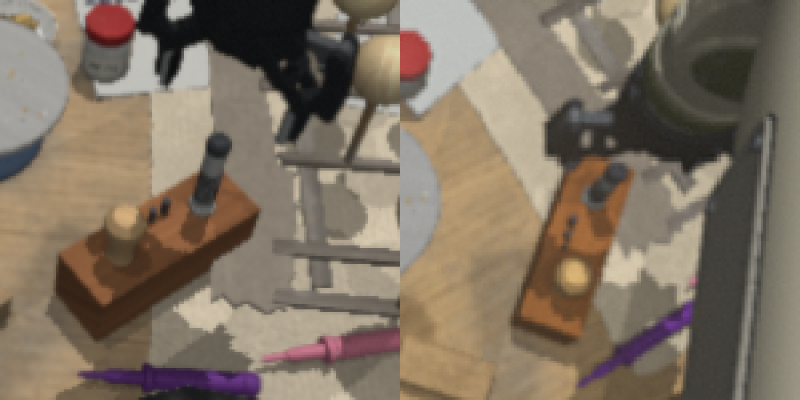

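```bash
python3 - <<'E'
from h import *
for y in(-.0615+.043,-.0615,-.0615-.043):
    p=proj('scene',(.528,y,.178));print('tip->crop',((p-[270,140])*400/150).round(0))
for z in(.146,.058):
  p=proj('scene',(.529,-.063,z));print('punch->crop',z,((p-[270,140])*400/150).round(0)); p=proj('top',(.529,-.063,z));print(((p-[275,110])*400/130).round(0))
for i in range(4): print(env.get_state()['tcp_pos'].round(4))
E
```

```text
tip->crop [169.  82.]
tip->crop [222. 108.]
tip->crop [278. 136.]
punch->crop 0.146 [217. 136.]
[216. 171.]
punch->crop 0.058 [198. 204.]
[190. 199.]
[ 0.5277 -0.0611  0.1648]
[ 0.5277 -0.0611  0.1648]
[ 0.5277 -0.0611  0.1648]
[ 0.5277 -0.0611  0.1648]
```

Emit:
{"method": "arm_command", "body": {
  "squeeze": 40,
  "rows": [
    {"delta_pos": [0, -0.04, 0.97], "rot": [0, 0, 0], "fingers": 0},
    {"delta_pos": [0, -0.04, 0.97], "rot": [0, 0, 0], "fingers": 0},
    {"delta_pos": [0, 0, 0.97], "rot": [0, 0, 0], "fingers": 0},
    {"delta_pos": [0, 0, 0.97], "rot": [0, 0, 0], "fingers": 0},
    {"delta_pos": [0, 0, 0], "rot": [0, 0, 0], "fingers": 0.5},
    {"delta_pos": [0, 0, 0], "rot": [0, 0, 0], "fingers": 0.7},
    {"delta_pos": [0, 0, 0], "rot": [0, 0, 0], "fingers": 1},
    {"delta_pos": [0, 0, 0], "rot": [0, 0, 0], "fingers": 1},
    {"delta_pos": [0, 0, 0], "rot": [0, 0, 0], "fingers": 1},
    {"delta_pos": [0, 0, 0], "rot": [0, 0, 0], "fingers": 1},
    {"delta_pos": [0, 0, 0], "rot": [0, 0, 0], "fingers": 1}
  ]
}}

```text
clock: 5.2
tcp_pos: [0.5303, -0.064, 0.0909]
orientation: [0.001, -0.001, 1.0, -0.0]
wrist_force: [-0.2, 0.4, 5.2]
finger_gap: 0.0158
```

Emit:
{"method": "arm_command", "body": {
  "squeeze": 60,
  "rows": [
    {"delta_pos": [0, 0, -0.3], "rot": [0, 0, 0], "fingers": 1},
    {"delta_pos": [0, 0, -0.7], "rot": [0, 0, 0], "fingers": 1},
    {"delta_pos": [0, 0, -1], "rot": [0, 0, 0], "fingers": 1},
    {"delta_pos": [0, 0, -1], "rot": [0, 0, 0], "fingers": 1},
    {"delta_pos": [0, 0, -1], "rot": [0, 0, 0], "fingers": 1},
    {"delta_pos": [0, 0, -1], "rot": [0, 0, 0], "fingers": 1},
    {"delta_pos": [0, 0, -1], "rot": [0, 0, 0], "fingers": 1},
    {"delta_pos": [0, 0, -1], "rot": [0, 0, 0], "fingers": 1},
    {"delta_pos": [0, 0, -1], "rot": [0, 0, 0], "fingers": 1},
    {"delta_pos": [0, 0, -1], "rot": [0, 0, 0], "fingers": 1},
    {"delta_pos": [0, 0, -1], "rot": [0, 0, 0], "fingers": 1}
  ]
}}

```text
clock: 6.3
tcp_pos: [0.5291, -0.064, 0.2904]
orientation: [-0.0, -0.0, 1.0, 0.0]
wrist_force: [1.0, 0.4, -1.8]
finger_gap: 0.0154
```

Emit:
{"method": "arm_command", "body": {
  "rows": [
    {"delta_pos": [0.16, 0.8, 0], "rot": [0, 0, 0], "fingers": 1},
    {"delta_pos": [0.16, 1, 0], "rot": [0, 0, 0], "fingers": 1},
    {"delta_pos": [0.16, 1, 0], "rot": [0, 0, 0], "fingers": 1},
    {"delta_pos": [0.16, 1, 0], "rot": [0, 0, 0], "fingers": 1},
    {"delta_pos": [0.16, 1, 0], "rot": [0, 0, 0], "fingers": 1},
    {"delta_pos": [0.16, 1, 0], "rot": [0, 0, 0], "fingers": 1},
    {"delta_pos": [0.16, 1, 0], "rot": [0, 0, 0], "fingers": 1},
    {"delta_pos": [0.16, 1, 0], "rot": [0, 0, 0], "fingers": 1},
    {"delta_pos": [0.16, 1, 0], "rot": [0, 0, 0], "fingers": 1},
    {"delta_pos": [0.16, 1, 0], "rot": [0, 0, 0], "fingers": 1},
    {"delta_pos": [0.16, 1, 0], "rot": [0, 0, 0], "fingers": 1},
    {"delta_pos": [0.16, 1, 0], "rot": [0, 0, 0], "fingers": 1},
    {"delta_pos": [0.16, 1, 0], "rot": [0, 0, 0], "fingers": 1},
    {"delta_pos": [0.16, 1, 0], "rot": [0, 0, 0], "fingers": 1},
    {"delta_pos": [0.16, 1, 0], "rot": [0, 0, 0], "fingers": 1},
    {"delta_pos": [0.16, 1, 0], "rot": [0, 0, 0], "fingers": 1},
    {"delta_pos": [0.16, 1, 0], "rot": [0, 0, 0], "fingers": 1},
    {"delta_pos": [0.16, 1, 0], "rot": [0, 0, 0], "fingers": 1},
    {"delta_pos": [0.16, 1, 0], "rot": [0, 0, 0], "fingers": 1},
    {"delta_pos": [0.16, 0.95, 0], "rot": [0, 0, 0], "fingers": 1}
  ]
}}

```text
clock: 8.3
tcp_pos: [0.4636, 0.3321, 0.2885]
orientation: [-0.001, -0.001, 1.0, -0.0]
wrist_force: [-0.2, -0.2, -1.6]
finger_gap: 0.0156
```

Emit:
{"method": "arm_command", "body": {
  "rows": [
    {"delta_pos": [0, 0, 0.98], "rot": [0, 0, 0], "fingers": 1},
    {"delta_pos": [0, 0, 0.98], "rot": [0, 0, 0], "fingers": 1},
    {"delta_pos": [0, 0, 0.98], "rot": [0, 0, 0], "fingers": 1},
    {"delta_pos": [0, 0, 0.98], "rot": [0, 0, 0], "fingers": 1},
    {"delta_pos": [0, 0, 0.98], "rot": [0, 0, 0], "fingers": 1},
    {"delta_pos": [0, 0, 0.98], "rot": [0, 0, 0], "fingers": 1},
    {"delta_pos": [0, 0, 0.98], "rot": [0, 0, 0], "fingers": 1},
    {"delta_pos": [0, 0, 0.98], "rot": [0, 0, 0], "fingers": 1},
    {"delta_pos": [0, 0, 0], "rot": [0, 0, 0], "fingers": 1}
  ]
}}

```text
clock: 9.2
tcp_pos: [0.4617, 0.33, 0.1291]
orientation: [-0.003, -0.001, 1.0, -0.002]
wrist_force: [-0.3, 0.1, -1.2]
finger_gap: 0.0153
```

```bash
python3 - <<'E'
from h import *
s,_=grab('scene');t,_=grab('top')
o=np.hstack([cv2.resize(s[100:200,150:250],(400,400),interpolation=3),cv2.resize(t[140:240,150:250],(400,400),interpolation=3)])
cv2.imwrite('pics/m1.png',o); st=env.get_state();print(st['tcp_pos'],st['joint_pos'])
for nm,X in [('tip',(.465,.3304,.051)),('collar',(.465,.3304,.101)),('mark1',(.464,.331,.039))]:
    print(nm,((proj('scene',X)-[150,100])*4).round(0),((proj('top',X)-[150,140])*4+[400,0]).round(0))
E
```

```text
[0.46388215 0.33095085 0.13234411] [ 4.78740941e-01  3.52124201e-01 -1.46093352e-01  1.07468551e+00
  1.69924614e-04  4.77210142e-01]
tip [146. 231.] [560. 227.]
collar [135. 172.] [547. 211.]
mark1 [146. 245.] [562. 231.]
```

View pics/m1.png

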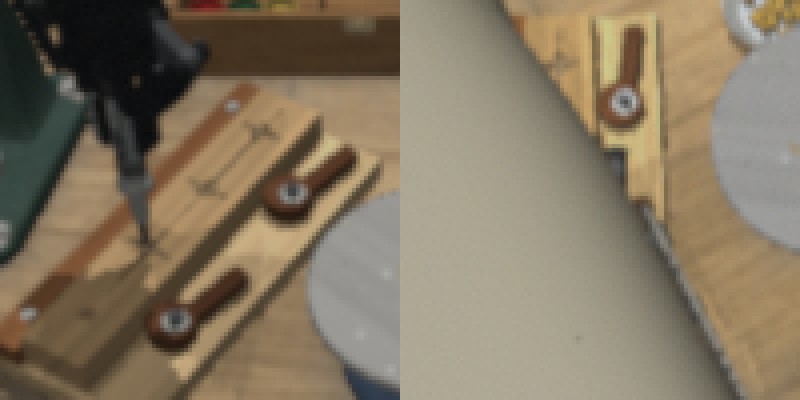

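Emit:
{"method": "arm_command", "body": {
  "rows": [
    {"delta_pos": [0, 0, 0.15], "rot": [0, 0, 0], "fingers": 1},
    {"delta_pos": [0, 0, 0.15], "rot": [0, 0, 0], "fingers": 1},
    {"delta_pos": [0, 0, 0], "rot": [0, 0, 0], "fingers": 1}
  ]
}}

```text
clock: 9.6
tcp_pos: [0.4652, 0.3311, 0.1272]
orientation: [0.0, -0.001, 1.0, 0.0]
wrist_force: [0.9, 0.1, -1.7]
finger_gap: 0.0155
```

```bash
cp pics/scene.npz pics/scene_m1.npz; python3 - <<'E'
from h import *
from scipy.optimize import least_squares
# pooled strip line: hole + direction, 60 mm pitch
A=np.array([[.4043,.3260],[.4650,.3306],[.5236,.3355],[.5846,.3403]]);B=np.array([[.4027,.3246],[.4630,.3311],[.5233,.3339],[.5810,.3377]])
for nm,D in(('top',A),('scene',B),('mean',(A+B)/2)):
    r=least_squares(lambda p:(p[:2]+np.outer(np.arange(4)*.06,[np.cos(p[2]),np.sin(p[2])])-D).ravel(),[.404,.326,.08])
    M=r.x[:2]+np.outer(np.arange(4)*.06,[np.cos(r.x[2]),np.sin(r.x[2])]); print(nm,M.round(4).tolist(),'max res mm',abs(r.fun).max()*1e3)
    if nm=='scene': print([proj('scene',(*m,.039)).round(2).tolist() for m in M])
s,_=grab('scene'); print(env.get_state()['wrist_force'],env.get_state()['tcp_pos'])
cr=cv2.resize(s[125:185,160:220],(600,600),interpolation=cv2.INTER_CUBIC)
cv2.imwrite('pics/m1b.png',cr)
E
```

```text
top [[0.4047, 0.3259], [0.4645, 0.3307], [0.5243, 0.3355], [0.5841, 0.3403]] max res mm 0.680091745321687
scene [[0.4027, 0.3255], [0.4626, 0.3297], [0.5224, 0.3339], [0.5823, 0.3382]] max res mm 1.3916960315452642
[[171.1, 177.7], [186.63, 161.71], [201.23, 146.66], [214.98, 132.45]]
mean [[0.4037, 0.3257], [0.4635, 0.3302], [0.5234, 0.3347], [0.5832, 0.3392]] max res mm 0.6386065179165845
[-0.54684907 -0.13362697 -1.50279674] [0.46523897 0.33105002 0.12725161]
```

View pics/m1b.png

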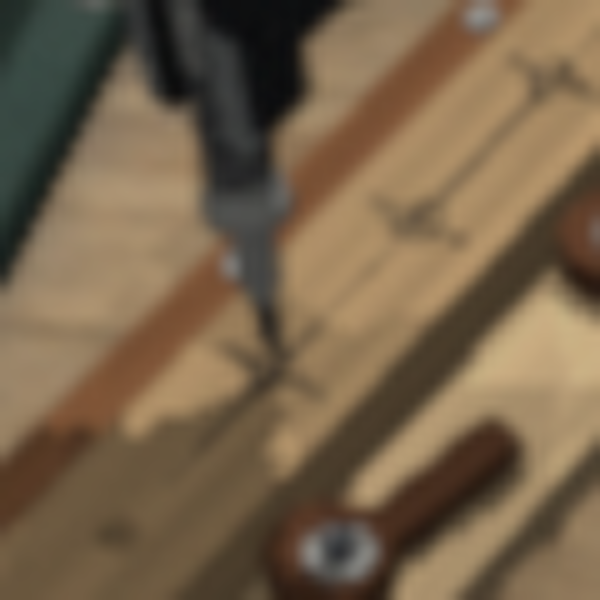

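The scene crop puts the tip at (275,350), about 6 mm up, so it should land near (275,367). The cross centre is at (270,369), so I'll correct by about 0.6 mm and press while watching the force.

Emit:
{"method": "arm_command", "body": {
  "rows": [
    {"delta_pos": [0.02, 0.025, 0.1], "rot": [0, 0, 0], "fingers": 1},
    {"delta_pos": [0, 0, 0.1], "rot": [0, 0, 0], "fingers": 1},
    {"delta_pos": [0, 0, 0.1], "rot": [0, 0, 0], "fingers": 1},
    {"delta_pos": [0, 0, 0.1], "rot": [0, 0, 0], "fingers": 1},
    {"delta_pos": [0, 0, 0], "rot": [0, 0, 0], "fingers": 1}
  ]
}}

```text
clock: 10.15
tcp_pos: [0.465, 0.3316, 0.1193]
orientation: [0.0, -0.001, 1.0, 0.0]
wrist_force: [-0.7, -0.4, 5.0]
finger_gap: 0.0154
```

Emit:
{"method": "arm_command", "body": {
  "rows": [
    {"delta_pos": [0, 0, 0.1], "rot": [0, 0, 0], "fingers": 1},
    {"delta_pos": [0, 0, 0.07], "rot": [0, 0, 0], "fingers": 1},
    {"delta_pos": [0, 0, 0], "rot": [0, 0, 0], "fingers": 1},
    {"delta_pos": [0, 0, 0], "rot": [0, 0, 0], "fingers": 1}
  ]
}}

```text
clock: 10.55
tcp_pos: [0.4651, 0.3316, 0.1163]
orientation: [0.001, -0.001, 1.0, 0.0]
wrist_force: [-0.1, -0.6, 6.8]
finger_gap: 0.0158
```

Emit:
{"method": "arm_command", "body": {
  "rows": [
    {"delta_pos": [0, 0, 0.05], "rot": [0, 0, 0], "fingers": 1},
    {"delta_pos": [0, 0, 0], "rot": [0, 0, 0], "fingers": 1},
    {"delta_pos": [0, 0, 0], "rot": [0, 0, 0], "fingers": 1}
  ]
}}

```text
clock: 10.85
tcp_pos: [0.4652, 0.3316, 0.1154]
orientation: [0.001, -0.001, 1.0, 0.0]
wrist_force: [-0.7, -0.7, 7.0]
finger_gap: 0.0157
```

```bash
python3 - <<'E'
from h import *
s,_=grab('scene'); cv2.imwrite('pics/m1c.png',cv2.resize(s[125:185,160:220],(600,600),interpolation=cv2.INTER_CUBIC)); print(env.get_state()['wrist_force'])
E
```

```text
[-1.99246135 -0.23709039  6.36379771]
```

View pics/m1c.png

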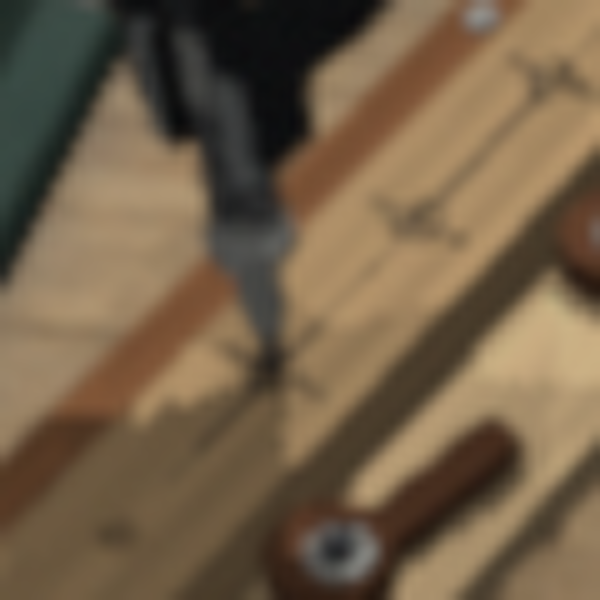

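Emit:
{"method": "arm_command", "body": {
  "squeeze": 100,
  "rows": [
    {"delta_pos": [0, 0, 0], "rot": [0, 0, 0], "fingers": 1},
    {"delta_pos": [0, 0, 0.06], "rot": [0, 0, 0], "fingers": 1},
    {"delta_pos": [0, 0, 0], "rot": [0, 0, 0], "fingers": 1}
  ]
}}

```text
clock: 11.2
tcp_pos: [0.4651, 0.3317, 0.1142]
orientation: [0.001, -0.0, 1.0, 0.0]
wrist_force: [-1.1, -0.7, 8.1]
finger_gap: 0.0149
```

Emit:
{"method": "arm_command", "body": {
  "rows": [
    {"delta_pos": [0, 0, 0], "rot": [0, 0, 0], "fingers": 1}
  ]
}}

```text
clock: 11.3
tcp_pos: [0.4652, 0.3317, 0.1144]
orientation: [0.001, -0.001, 1.0, 0.0]
wrist_force: [-2.1, 0.1, 7.8]
finger_gap: 0.0145
```

Emit:
{"method": "arm_command", "body": {
  "rows": [
    {"delta_pos": [0, 0, -0.4], "rot": [0, 0, 0], "fingers": 1},
    {"delta_pos": [0, 0, -0.6], "rot": [0, 0, 0], "fingers": 1},
    {"delta_pos": [0, 0, 0], "rot": [0, 0, 0], "fingers": 1},
    {"delta_pos": [-0.75, 0.06, 0], "rot": [0, 0, 0], "fingers": 1},
    {"delta_pos": [-0.75, 0.06, 0], "rot": [0, 0, 0], "fingers": 1},
    {"delta_pos": [-0.75, 0.06, 0], "rot": [0, 0, 0], "fingers": 1},
    {"delta_pos": [-0.74, 0.06, 0], "rot": [0, 0, 0], "fingers": 1},
    {"delta_pos": [0, 0, 0.2], "rot": [0, 0, 0], "fingers": 1},
    {"delta_pos": [0, 0, 0.2], "rot": [0, 0, 0], "fingers": 1},
    {"delta_pos": [0, 0, 0], "rot": [0, 0, 0], "fingers": 1}
  ]
}}

```text
clock: 12.3
tcp_pos: [0.5229, 0.3359, 0.1239]
orientation: [-0.001, -0.001, 1.0, -0.001]
wrist_force: [0.4, -0.3, -1.1]
finger_gap: 0.0148
```

```bash
python3 - <<'E'
from h import *
s,_=grab('scene'); cv2.imwrite('pics/m2.png',cv2.resize(s[110:170,165:225],(600,600),interpolation=cv2.INTER_CUBIC)); print(env.get_state()['wrist_force'])
for c in((201.46,146.46),(201.23,146.66)): print('cross',((np.array(c)-[165,110])*10+5).round())
print('5mm up',proj('scene',(.5234,.3347,.044))-proj('scene',(.5234,.3347,.039)))
E
```

```text
[ 0.24146688 -0.45070343 -1.32866364]
cross [370. 370.]
cross [367. 372.]
5mm up [-0.19985456 -1.4010514 ]
```

View pics/m2.png

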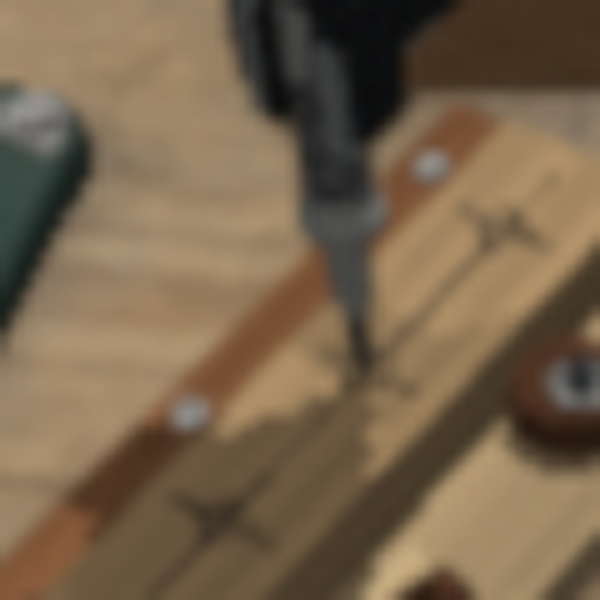

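The tip is on the middle cross, projected landing (364,374) against the cross at about (365,370). Pressing to the same depth.

Emit:
{"method": "arm_command", "body": {
  "rows": [
    {"delta_pos": [0, 0, 0.15], "rot": [0, 0, 0], "fingers": 1},
    {"delta_pos": [0, 0, 0.15], "rot": [0, 0, 0], "fingers": 1},
    {"delta_pos": [0, 0, 0.15], "rot": [0, 0, 0], "fingers": 1},
    {"delta_pos": [0, 0, 0.15], "rot": [0, 0, 0], "fingers": 1},
    {"delta_pos": [0, 0, 0], "rot": [0, 0, 0], "fingers": 1},
    {"delta_pos": [0, 0, 0], "rot": [0, 0, 0], "fingers": 1},
    {"delta_pos": [0, 0, 0], "rot": [0, 0, 0], "fingers": 1}
  ]
}}

```text
clock: 13.05
tcp_pos: [0.5246, 0.3366, 0.1147]
orientation: [0.001, -0.001, 1.0, 0.0]
wrist_force: [-2.5, -0.7, 7.2]
finger_gap: 0.0147
```

Emit:
{"method": "arm_command", "body": {
  "rows": [
    {"delta_pos": [0, 0, 0.03], "rot": [0, 0, 0], "fingers": 1},
    {"delta_pos": [0, 0, 0], "rot": [0, 0, 0], "fingers": 1}
  ]
}}

```text
clock: 13.25
tcp_pos: [0.5246, 0.3366, 0.1142]
orientation: [0.001, -0.001, 1.0, 0.0]
wrist_force: [-2.0, -0.4, 8.9]
finger_gap: 0.0149
```

Emit:
{"method": "arm_command", "body": {
  "rows": [
    {"delta_pos": [0, 0, -0.43], "rot": [0, 0, 0], "fingers": 1},
    {"delta_pos": [0, 0, -0.6], "rot": [0, 0, 0], "fingers": 1},
    {"delta_pos": [0, 0, 0], "rot": [0, 0, 0], "fingers": 1},
    {"delta_pos": [-0.75, 0.055, 0], "rot": [0, 0, 0], "fingers": 1},
    {"delta_pos": [-0.75, 0.055, 0], "rot": [0, 0, 0], "fingers": 1},
    {"delta_pos": [-0.75, 0.055, 0], "rot": [0, 0, 0], "fingers": 1},
    {"delta_pos": [-0.74, 0.055, 0], "rot": [0, 0, 0], "fingers": 1},
    {"delta_pos": [0, 0, 0.2], "rot": [0, 0, 0], "fingers": 1},
    {"delta_pos": [0, 0, 0.2], "rot": [0, 0, 0], "fingers": 1},
    {"delta_pos": [0, 0, 0], "rot": [0, 0, 0], "fingers": 1}
  ]
}}

```text
clock: 14.25
tcp_pos: [0.5828, 0.3404, 0.1239]
orientation: [-0.001, -0.001, 1.0, -0.0]
wrist_force: [-0.3, 1.3, -1.6]
finger_gap: 0.0148
```

```bash
python3 - <<'E'
from h import *
s,_=grab('scene'); z=np.load('pics/scene_m1.npz')['im']
# tool silhouette near mark 3: change against the unobstructed view, per row
d=np.abs(s.astype(int)-z).max(2)
for v in range(112,140):
    u=np.where(d[v,195:235]>35)[0]+195; print(v,(u.min(),u.max(),len(u)) if len(u) else '')
for c in((214.82,132.8),(214.98,132.45)): print('cross',c)
E
```

```text
112 (np.int64(195), np.int64(201), 5)
113 (np.int64(195), np.int64(211), 6)
114 
115 (np.int64(216), np.int64(217), 2)
116 (np.int64(195), np.int64(217), 6)
117 (np.int64(195), np.int64(217), 12)
118 (np.int64(195), np.int64(213), 6)
119 (np.int64(195), np.int64(215), 8)
120 (np.int64(195), np.int64(215), 8)
121 (np.int64(195), np.int64(215), 7)
122 (np.int64(195), np.int64(216), 8)
123 (np.int64(195), np.int64(216), 7)
124 (np.int64(195), np.int64(216), 6)
125 (np.int64(212), np.int64(215), 4)
126 (np.int64(212), np.int64(215), 4)
127 (np.int64(212), np.int64(215), 4)
128 (np.int64(213), np.int64(215), 3)
129 (np.int64(213), np.int64(227), 7)
130 (np.int64(213), np.int64(226), 8)
131 (np.int64(213), np.int64(225), 7)
132 (np.int64(214), np.int64(224), 5)
133 (np.int64(214), np.int64(223), 5)
134 (np.int64(213), np.int64(222), 4)
135 (np.int64(211), np.int64(233), 9)
136 (np.int64(208), np.int64(233), 12)
137 (np.int64(204), np.int64(232), 14)
138 (np.int64(199), np.int64(230), 18)
139 (np.int64(195), np.int64(215), 21)
cross (214.82, 132.8)
cross (214.98, 132.45)
```

```bash
python3 - <<'E'
from h import *
s,_=load('scene'); cv2.imwrite('pics/m3.png',cv2.resize(s[105:165,180:240],(600,600),interpolation=cv2.INTER_CUBIC))
for c in((214.82,132.8),(214.98,132.45)): print('cross',((np.array(c)-[180,105])*10+5).round())
E
```

```text
cross [353. 283.]
cross [355. 279.]
```

View pics/m3.png

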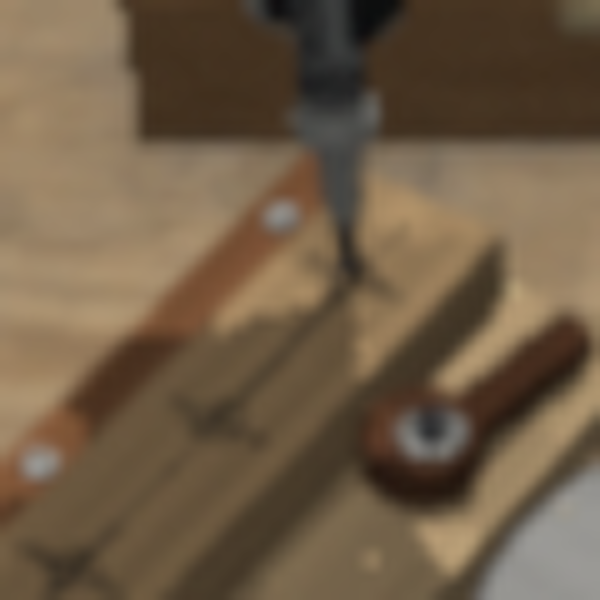

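The tip lands at about (352,281) and the cross is at (354,281). Pressing.

Emit:
{"method": "arm_command", "body": {
  "rows": [
    {"delta_pos": [0, 0, 0.15], "rot": [0, 0, 0], "fingers": 1},
    {"delta_pos": [0, 0, 0.15], "rot": [0, 0, 0], "fingers": 1},
    {"delta_pos": [0, 0, 0.15], "rot": [0, 0, 0], "fingers": 1},
    {"delta_pos": [0, 0, 0.18], "rot": [0, 0, 0], "fingers": 1},
    {"delta_pos": [0, 0, 0], "rot": [0, 0, 0], "fingers": 1},
    {"delta_pos": [0, 0, 0], "rot": [0, 0, 0], "fingers": 1},
    {"delta_pos": [0, 0, 0], "rot": [0, 0, 0], "fingers": 1}
  ]
}}

```text
clock: 15.0
tcp_pos: [0.5845, 0.3411, 0.1144]
orientation: [0.001, -0.001, 1.0, 0.001]
wrist_force: [-2.9, 0.3, 8.1]
finger_gap: 0.0148
```

Emit:
{"method": "arm_command", "body": {
  "rows": [
    {"delta_pos": [0, 0, 0], "rot": [0, 0, 0], "fingers": 1}
  ]
}}

```text
clock: 15.1
tcp_pos: [0.5845, 0.3411, 0.1144]
orientation: [0.001, -0.001, 1.0, 0.0]
wrist_force: [-2.2, 0.2, 7.3]
finger_gap: 0.0148
```

Emit:
{"method": "arm_command", "body": {
  "rows": [
    {"delta_pos": [0, 0, -0.5], "rot": [0, 0, 0], "fingers": 1},
    {"delta_pos": [0, 0, -0.9], "rot": [0, 0, 0], "fingers": 1},
    {"delta_pos": [0, 0, -1], "rot": [0, 0, 0], "fingers": 1},
    {"delta_pos": [0, 0, -1], "rot": [0, 0, 0], "fingers": 1},
    {"delta_pos": [0, 0, -1], "rot": [0, 0, 0], "fingers": 1},
    {"delta_pos": [0, 0, -1], "rot": [0, 0, 0], "fingers": 1},
    {"delta_pos": [0, 0, -1], "rot": [0, 0, 0], "fingers": 1},
    {"delta_pos": [0, 0, -1], "rot": [0, 0, 0], "fingers": 1},
    {"delta_pos": [0, 0, -1], "rot": [0, 0, 0], "fingers": 1},
    {"delta_pos": [0, 0, -0.5], "rot": [0, 0, 0], "fingers": 1},
    {"delta_pos": [0.13, -0.965, 0], "rot": [0, 0, 0], "fingers": 1},
    {"delta_pos": [0.13, -0.965, 0], "rot": [0, 0, 0], "fingers": 1},
    {"delta_pos": [0.13, -0.965, 0], "rot": [0, 0, 0], "fingers": 1},
    {"delta_pos": [0.13, -0.965, 0], "rot": [0, 0, 0], "fingers": 1},
    {"delta_pos": [0.13, -0.965, 0], "rot": [0, 0, 0], "fingers": 1},
    {"delta_pos": [0.13, -0.965, 0], "rot": [0, 0, 0], "fingers": 1},
    {"delta_pos": [0.13, -0.965, 0], "rot": [0, 0, 0], "fingers": 1},
    {"delta_pos": [0.13, -0.965, 0], "rot": [0, 0, 0], "fingers": 1},
    {"delta_pos": [0.13, -0.965, 0], "rot": [0, 0, 0], "fingers": 1},
    {"delta_pos": [0.13, -0.965, 0], "rot": [0, 0, 0], "fingers": 1}
  ]
}}

```text
clock: 17.1
tcp_pos: [0.5581, 0.1469, 0.2902]
orientation: [-0.0, -0.001, 1.0, -0.0]
wrist_force: [-0.3, 0.0, -1.4]
finger_gap: 0.0147
```

Emit:
{"method": "arm_command", "body": {
  "rows": [
    {"delta_pos": [0.13, -0.965, 0], "rot": [0, 0, 0], "fingers": 1},
    {"delta_pos": [0.13, -0.965, 0], "rot": [0, 0, 0], "fingers": 1},
    {"delta_pos": [0.13, -0.965, 0], "rot": [0, 0, 0], "fingers": 1},
    {"delta_pos": [0.13, -0.965, 0], "rot": [0, 0, 0], "fingers": 1},
    {"delta_pos": [0.13, -0.965, 0], "rot": [0, 0, 0], "fingers": 1},
    {"delta_pos": [0.13, -0.965, 0], "rot": [0, 0, 0], "fingers": 1},
    {"delta_pos": [0.13, -0.965, 0], "rot": [0, 0, 0], "fingers": 1},
    {"delta_pos": [0.13, -0.965, 0], "rot": [0, 0, 0], "fingers": 1},
    {"delta_pos": [0.13, -0.965, 0], "rot": [0, 0, 0], "fingers": 1},
    {"delta_pos": [0.13, -0.965, 0], "rot": [0, 0, 0], "fingers": 1},
    {"delta_pos": [0.17, -0.93, 0], "rot": [0, 0, 0], "fingers": 1},
    {"delta_pos": [0, 0, 0], "rot": [0, 0, 0], "fingers": 1},
    {"delta_pos": [0, 0, 0], "rot": [0, 0, 0], "fingers": 1}
  ]
}}

```text
clock: 18.4
tcp_pos: [0.5291, -0.064, 0.2903]
orientation: [-0.0, 0.0, 1.0, 0.0]
wrist_force: [0.0, 0.1, -2.0]
finger_gap: 0.0148
```

```bash
python3 - <<'E'
from h import *
s=env.get_state();print(s['tcp_pos'],s['orientation'],s['wrist_force'])
E
```

```text
[ 0.52911591 -0.06396997  0.29033257] [-2.63947927e-04  6.48319498e-06  9.99999914e-01  3.21082528e-04] [ 0.04758159  0.09363517 -2.00150309]
```

Emit:
{"method": "arm_command", "body": {
  "rows": [
    {"delta_pos": [0, 0, 1], "rot": [0, 0, 0], "fingers": 1},
    {"delta_pos": [0, 0, 1], "rot": [0, 0, 0], "fingers": 1},
    {"delta_pos": [0, 0, 1], "rot": [0, 0, 0], "fingers": 1},
    {"delta_pos": [0, 0, 1], "rot": [0, 0, 0], "fingers": 1},
    {"delta_pos": [0, 0, 1], "rot": [0, 0, 0], "fingers": 1},
    {"delta_pos": [0, 0, 1], "rot": [0, 0, 0], "fingers": 1},
    {"delta_pos": [0, 0, 0.8], "rot": [0, 0, 0], "fingers": 1},
    {"delta_pos": [0, 0, 0], "rot": [0, 0, 0], "fingers": 1},
    {"delta_pos": [0, 0, 0.25], "rot": [0, 0, 0], "fingers": 1},
    {"delta_pos": [0, 0, 0.25], "rot": [0, 0, 0], "fingers": 1},
    {"delta_pos": [0, 0, 0.25], "rot": [0, 0, 0], "fingers": 1},
    {"delta_pos": [0, 0, 0.25], "rot": [0, 0, 0], "fingers": 1},
    {"delta_pos": [0, 0, 0], "rot": [0, 0, 0], "fingers": 1}
  ]
}}

```text
clock: 19.7
tcp_pos: [0.5289, -0.0638, 0.1341]
orientation: [-0.0, -0.0, 1.0, 0.0]
wrist_force: [-0.5, -0.0, -1.4]
finger_gap: 0.0148
```

Emit:
{"method": "arm_command", "body": {
  "rows": [
    {"delta_pos": [0, 0, 0.25], "rot": [0, 0, 0], "fingers": 1},
    {"delta_pos": [0, 0, 0.25], "rot": [0, 0, 0], "fingers": 1},
    {"delta_pos": [0, 0, 0.25], "rot": [0, 0, 0], "fingers": 1},
    {"delta_pos": [0, 0, 0.25], "rot": [0, 0, 0], "fingers": 1},
    {"delta_pos": [0, 0, 0], "rot": [0, 0, 0], "fingers": 1}
  ]
}}

```text
clock: 20.2
tcp_pos: [0.529, -0.0638, 0.1138]
orientation: [-0.0, -0.001, 1.0, 0.0]
wrist_force: [0.5, -0.0, -1.0]
finger_gap: 0.0146
```

Emit:
{"method": "arm_command", "body": {
  "rows": [
    {"delta_pos": [0, 0, 0.25], "rot": [0, 0, 0], "fingers": 1},
    {"delta_pos": [0, 0, 0.25], "rot": [0, 0, 0], "fingers": 1},
    {"delta_pos": [0, 0, 0.25], "rot": [0, 0, 0], "fingers": 1},
    {"delta_pos": [0, 0, 0.25], "rot": [0, 0, 0], "fingers": 1},
    {"delta_pos": [0, 0, 0], "rot": [0, 0, 0], "fingers": 1}
  ]
}}

```text
clock: 20.7
tcp_pos: [0.5291, -0.0638, 0.0939]
orientation: [-0.0, -0.001, 1.0, 0.0]
wrist_force: [0.1, 0.1, -1.6]
finger_gap: 0.0148
```

Free all the way so far. Last few millimetres now, watching for the collar to seat.

Emit:
{"method": "arm_command", "body": {
  "rows": [
    {"delta_pos": [0, 0, 0.1], "rot": [0, 0, 0], "fingers": 1},
    {"delta_pos": [0, 0, 0.1], "rot": [0, 0, 0], "fingers": 1},
    {"delta_pos": [0, 0, 0], "rot": [0, 0, 0], "fingers": 1}
  ]
}}

```text
clock: 21.0
tcp_pos: [0.5295, -0.0639, 0.091]
orientation: [0.0, -0.001, 1.0, -0.0]
wrist_force: [-1.0, 0.3, 1.0]
finger_gap: 0.0149
```

Emit:
{"method": "arm_command", "body": {
  "rows": [
    {"delta_pos": [0, 0, 0.06], "rot": [0, 0, 0], "fingers": 1},
    {"delta_pos": [0, 0, 0], "rot": [0, 0, 0], "fingers": 1},
    {"delta_pos": [0, 0, 0], "rot": [0, 0, 0], "fingers": 1}
  ]
}}

```text
clock: 21.3
tcp_pos: [0.5296, -0.0639, 0.091]
orientation: [0.001, -0.001, 1.0, -0.0]
wrist_force: [-2.9, 1.3, 9.6]
finger_gap: 0.015
```

Seated: z stopped at 0.091, the same as at the grasp, and the force is rising. I'll ease off, open and rise.

Emit:
{"method": "arm_command", "body": {
  "rows": [
    {"delta_pos": [0, 0, -0.05], "rot": [0, 0, 0], "fingers": 1},
    {"delta_pos": [0, 0, 0], "rot": [0, 0, 0], "fingers": 0.7},
    {"delta_pos": [0, 0, 0], "rot": [0, 0, 0], "fingers": 0.4},
    {"delta_pos": [0, 0, 0], "rot": [0, 0, 0], "fingers": 0},
    {"delta_pos": [0, 0, 0], "rot": [0, 0, 0], "fingers": 0},
    {"delta_pos": [0, 0, 0], "rot": [0, 0, 0], "fingers": 0},
    {"delta_pos": [0, 0, 0], "rot": [0, 0, 0], "fingers": 0},
    {"delta_pos": [0, 0, -0.5], "rot": [0, 0, 0], "fingers": 0},
    {"delta_pos": [0, 0, -1], "rot": [0, 0, 0], "fingers": 0},
    {"delta_pos": [0, 0, -1], "rot": [0, 0, 0], "fingers": 0},
    {"delta_pos": [0, 0, -1], "rot": [0, 0, 0], "fingers": 0},
    {"delta_pos": [0, 0, -1], "rot": [0, 0, 0], "fingers": 0},
    {"delta_pos": [0, 0, -1], "rot": [0, 0, 0], "fingers": 0},
    {"delta_pos": [0, 0, -1], "rot": [0, 0, 0], "fingers": 0},
    {"delta_pos": [0, 0, -1], "rot": [0, 0, 0], "fingers": 0},
    {"delta_pos": [0, 0, 0], "rot": [0, 0, 0], "fingers": 0}
  ]
}}

```text
clock: 22.9
tcp_pos: [0.5309, -0.0643, 0.2442]
orientation: [0.003, -0.001, 1.0, -0.001]
wrist_force: [-1.0, 0.5, 0.1]
finger_gap: 0.0854
```

```bash
python3 - <<'E'
from h import *
s,_=grab('scene');t,_=grab('top')
o=np.hstack([cv2.resize(s[140:290,270:420],(400,400),interpolation=3),cv2.resize(s[100:200,150:250],(400,400),interpolation=3)])
cv2.imwrite('pics/end.png',o); print(env.get_state()['wrist_force'])
X=cloud('scene'); Q=X[180:225,330:370].reshape(-1,3); q=Q[(Q[:,2]>.14)&(Q[:,2]<.16)]; print(len(q),q.mean(0),q.max(0))
E
```

```text
[ 0.38511362  0.8095383  -1.06034862]
47 [ 0.52726789 -0.06555206  0.14290968] [ 0.53462399 -0.05792731  0.14565837]
```

View pics/end.png

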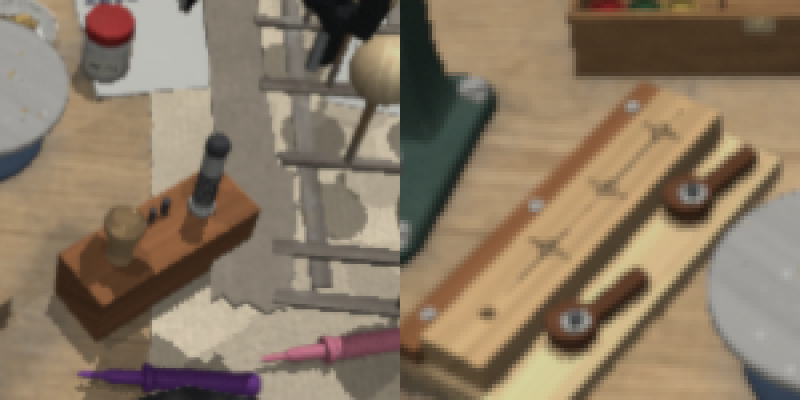

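The punch stands in its hole as before, with its top at 0.1457 against 0.146 at the start. The bradawl is unmoved and the robot is clear.

```bash
python3 -c "
from h import *
print(env.hand_in())"
```

```text
the job is handed in; nothing more can be done
None
```

I pressed the steel punch on mark_1, mark_2 and mark_3 in that order, starting beside the drilled hole. I then put it back in its own hole and handed the job in at about 23 s of the 61 s.

- **Presses:** the net spring force was about 9 to 10 N at each cross, where half in is 7 N. The plunger itself could not be measured, so compression is inferred from that force. In the camera crops the tip fell within about 1–2 mm of each cross centre.
- **mark_1:** I pressed it in several stages without lifting. Mid-way the force stopped rising for a moment, so I raised the grip to 100 N and pressed a little further.
- **Punch replaced:** the collar seated at the height it had when I gripped it (0.091 m). In the final picture the punch stands upright with its top at 0.146 m.
- **Bystanders:** the bradawl looks unmoved. I never went near the sanding block, but the last crop did not show it clearly.
- **Look-alikes:** the purple and pink punches toppled onto the table early on, before the gripper came near them. They were still lying on the table in the last picture.
- **Refused call:** one move was refused for missing keys and nothing moved.
- **Pictures:** I viewed 11, one over the budget.

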